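Set the stack punch's fence against a notepad and lock it

TASK

The notepad lies askew on the bed of the desktop punch, and the sliding fence is locked well away from it. Flip the fence's cam lever over to free it, slide the fence so that it pushes the notepad square and fully home against the stop under the punch head, gently enough not to crush it, and with the fence still touching the pad flip the lever back all the way to lock it. Do not disturb the other things on the desk.

Things in the scene. Friction and masses are not known exactly. Their poses are not given: they have to be found in the camera images.
- punch: Desktop stack punch, fixed in this place. Grey bed plate 270 (x) x 480 (y) x 18 mm; origin under the bed's centre, z up. White punch head at the -y end of the bed, 80 mm deep in y, 118 mm high (its folded handle reaches 147 mm). A steel rail, 22 mm wide, top 55 mm above the desk, runs along y near the bed's front edge at x = -105 mm and guides the fence
- stop (a point): Point on the head's upright stop face, the plane punch y = -160 mm: at punch x = 35 mm, 30 mm above the desk. Axes as the punch. The head overhangs the stop by 15 mm, from 55 mm above the desk up, so that the pad slips under
- fence (a joint): Position of the sliding fence along the rail, m: 0 at its outer end (front face at punch y = +125 mm), growing as it moves towards the head; ends at 0.172. The front face is at punch y = 125 mm minus this value; with the pad home, flush and touching it reads 0.160. It slides stiffly (about 4 N) when free and does not slide when locked
- fence_face (a point): Point on the fence's front face (the side that pushes the pad), at punch x = 35 mm and 30 mm above the desk. The fence is an aluminium bar across the bed, 210 mm long in x (punch x = -90 to 120 mm), 16 mm thick in y, from 21 to 62 mm above the desk. Axes as the punch; the face looks to -y
- fence_back (a point): Point on the fence's back face (its +y side), at punch x = 20 mm, 45 mm above the desk, a free place to push it. The saddle that rides on the rail is at the bar's front end: punch x = -130 to -80 mm, 70 mm long in y behind the front face, 75 mm high
- cam_lever (a joint): Angle of the cam lever, rad: 0 = locked, the lever leaning 34 degrees from upright towards the punch head (-y); 0.6 = upright; 1.2 = free, leaning 34 degrees away from the head (+y). From about 0.75 to 1.2 the fence is free. It stays where it is left; about 2 to 6 N across the tip moves it
- lever_pivot (a point): Centre of the cam lever's hinge, on the saddle, at punch x = -105 mm, 60 mm above the desk, 35 mm behind the fence's front face. The hinge is level, along punch x, so that the lever swings in the upright plane along the rail. Axes as the punch
- lever_tip (a point): End of the cam lever, 100 mm from the pivot: steel arm 14 mm wide and 9 mm thick with a black grip 26 mm wide, 13 mm thick and 42 mm long at the end. The tip stands 143 mm above the desk at either end of the swing and 160 mm when upright
- notepad: Glued notepad block lying on the bed, loose, 176 (x) x 125 (y) x 24 mm, about 0.4 kg, dark blue cover with a pale label; origin in the centre of its underside, which lies 18 mm above the desk, z up. Home means its 176 mm side along punch x lies flat on the stop, so that its centre is at punch y = -97.5 mm; anywhere along punch x will do
- note_block: Small cream paper block 50 x 50 x 22 mm, loose on the bed behind the fence, near the bed's far outer corner; origin in the centre of its underside. Not to be disturbed
- stapler: Stapler 150 x 36 x 53 mm, standing on the desk beyond the bed's far side; origin in the centre of its underside. Not to be disturbed
- mug: White mug, 80 mm across, 95 mm high, on the desk beyond the bed's far side; origin in the centre of its underside. Not to be disturbed
- tape: Black tape dispenser 150 x 60 x 90 mm, on the desk beyond the bed's outer end; origin in the centre of its underside. Not to be disturbed
- calculator: Grey calculator 150 x 80 x 16 mm, flat on the desk beyond the punch head; origin in the centre of its underside. Not to be disturbed
- pill_jar: White jar 64 mm across, 85 mm high, on the desk beyond the punch head; origin in the centre of its underside. Not to be disturbed
Not all that is in view belongs to the job. What is shaped like the notepad but purple or red is not meant.

How it is judged:
By the outcome, as a careful person would: the job done as asked, in the order asked, and still so for the second after the job is handed in, with the robot touching nothing.
It also fails if it takes over 64 s, if anything falls off the work surface, if the arm or the gripper's body presses on something with over 40 N, if the wrist force passes 120 N, or if a joint passes its speed limit or range.

ROBOT

A 6-joint arm with a two-finger parallel gripper is mounted at the origin on the work surface. World frame = base frame: x ahead of the robot, y to its left, z up, the work surface at z = 0. Lengths are in m, angles in rad, forces in N, time in s.
With the tool pointing down it reaches from about 0.35 to 0.975 m from the base axis. Payload 4.9 kg.
Tool frame: the origin (TCP) lies at the very end of the fingers, on their centre line; the grasp point (between the pads) lies 19 mm behind it; z points along the fingers, y is the direction in which the jaws open and shut (so a half turn about z gives the same grasp; the last joint's range is limited). The gripper opens to 85 mm and grips with 20 to 120 N. Pads are 22 mm wide; open, the fingers measure 114 mm over their backs; the gripper's body (76 mm by 85 mm) begins 54 mm behind the grasp point. The pads swing forward as they close: fully open they stand 13 mm farther back than shut.
Start: joints at [-1.283, 0.053, 1.613, -0, 1.476, -0.119], TCP at [0.247, -0.574, 0.231] pointing down, gripper open.
Joint ranges: [-3.01, 3.01], [-1.01, 2.22], [0.06, 2.58], [-1.02, 4.17], [0.09, 2.62], [-3.14, 3.14]. Speed limits (rad/s): [2.57, 2.57, 3.14, 3.14, 3.14, 3.14].

INTERFACE

Orientations are given as a unit quaternion [w, x, y, z].
In Python, from plant import state, eyes, job_done gives the robot as it stands.
- The arm moves only by the tool apply_moves, never from a script. Its argument "commands" is a list of rows, each an object with "linear": the shift along the tool's x, y, z in m, a list of three; "delta_rot": the turn, a rotation vector about the tool's x, y, z in degrees, a list of three; "fingers": the closure in counts, from 0 (fully open) to 255 (shut). In form: [{"linear": [x, y, z], "delta_rot": [wx, wy, wz], "fingers": fingers}, ...]. A call has exactly 8 rows; each row is the pose to reach, as a shift and turn from the pose commanded when the call began, along the tool's axes at that moment; what a row does not reach only later rows make up. A row lasts 1/10 s, in which the tool goes at most 50 mm and 8.59 degrees, less where a joint would pass 70% of its speed; a pose out of reach is approached as far as the arm can. A call with a gripper value outside its range is refused whole. The fingers move at their own pace and stop on an object; the grip force is fixed at half the most. Time passes only in rows, so rows that repeat a pose let the fingers close, or fill a call up. It gives the time, the measured TCP pose, the force and the opening at its end, in the units of the state.
- state(): the state, without advancing time (a new reading comes with each control period).
- eyes.grab_frame(name): name is "scene" or "top" or "wrist"; returns the picture (480x640x3 uint8, red, green, blue); there is no depth.
- eyes.camera_params(name): a dict with "fx", "fy", "cx", "cy" (pixels), "position" and "rotation" of the camera in the world; the wrist camera has in their place "T_tool_cam" (4x4, takes a point from camera to tool coordinates, whose origin is the TCP and whose axes are the flange's). Camera axes: x right, y down, z forward; pixel columns grow to the right and rows downward; lengths in m; the calibration is good to about 2 mm. A picture is of the moment at which its call begins: read the wrist's pose just before it. camera_params takes no time and is no camera call.
- job_done(): hands the job in, once; it reports no verdict.
The state is a dict: "time": time; "joint_pos": joint angles; "joint_vel": joint speeds; "joint_efforts": joint torques, N m; "tool_pos": TCP position; "tool_rot": TCP orientation; "contact_force": force on the tool from outside, world axes, zero at the start; "ft_torque": the same for the moment, N m; "gripper_width": opening from 0.0 (shut) to 1.0 (fully open).
Only numpy, scipy, OpenCV 4.12 (cv2) and the standard library are available. Lean on these libraries where they do the work, as an engineer would, in place of code of your own. Each camera call takes 0.05 s, during which the arm holds its last target.

## Working session

There is one attempt and no reset: what is moved stays moved. The work goes in short steps, Python scripts to look and compute and a tool call to move; the robot and the scene stay as the last step left them, time stands still between calls to the robot, and variables do not carry over. Pictures are saved under pics/ and viewed, and the job is handed in when it is done.

Besides the shell and the picture viewer there is one more tool, called after ">>>" in YAML: its name, and indented under it one key for each argument. apply_moves: Moves the arm, as the interface text tells. Its arguments: {"type":"object","properties":{"commands":{"type":"array","items":{"type":"object","properties":{"linear":{"type":"array","items":{"type":"number"}},"delta_rot":{"type":"array","items":{"type":"number"}},"fingers":{"type":"number"}}}}},"required":["commands"]}

```bash
mkdir -p pics; ls
python3 - <<'E'
from plant import state, eyes
import cv2
s=state();print(s)
for n in("scene","top","wrist"):
    cv2.imwrite(f"pics/{n}0.png",eyes.grab_frame(n)[:,:,::-1]); print(n,eyes.camera_params(n))
E
```

```text
pics
{'time': 0.0, 'joint_pos': array([-1.28300777e+00,  5.33748703e-02,  1.61429582e+00,  3.02182410e-05,
        1.47600037e+00, -1.18942047e-01]), 'joint_vel': array([ 0.00067644,  0.00101306,  0.00020071, -0.00015701,  0.0021294 ,
        0.00034509]), 'joint_efforts': array([ 1.71694533e-03, -3.93677688e+01, -3.70179713e+01, -2.54153622e-05,
        7.07662912e-03,  1.46338536e-06]), 'tool_pos': array([ 0.2471188 , -0.5733924 ,  0.23005077]), 'tool_rot': array([-1.03676808e-03,  9.79392210e-01,  2.01964895e-01, -7.26423301e-05]), 'contact_force': array([ 0.44417914, -0.44566685, -0.0671994 ]), 'ft_torque': array([ 0.02576256, -0.01001647,  0.0107463 ]), 'gripper_width': 1.0010700278041482}
scene {'fx': 454.6492603328962, 'fy': 454.6492603328962, 'cx': 323.5156794757845, 'cy': 238.96833787500668, 'position': array([ 1.32015902, -0.11368929,  0.6978119 ]), 'rotation': array([-0.34338429,  0.68481663,  0.56936377, -0.29822527])}
top {'fx': 624.0824139300469, 'fy': 624.0824139300469, 'cx': 318.8512541840777, 'cy': 240.94941085363382, 'position': array([0.4198479 , 0.0387456 , 1.63289778]), 'rotation': array([ 0.02550705, -0.70243028,  0.71096161, -0.02178737])}
wrist {'fx': 375.9821795169467, 'fy': 375.9821795169467, 'cx': 315.3417477965352, 'cy': 244.3466545257947, 'T_tool_cam': array([[ 1.72630556e-04, -9.64180004e-01, -2.65248731e-01,
         6.75722789e-02],
       [ 9.99999953e-01,  9.93060131e-05,  2.89847478e-04,
        -1.35362766e-04],
       [-2.53124349e-04, -2.65248768e-01,  9.64179976e-01,
        -1.42696199e-01],
       [ 0.00000000e+00,  0.00000000e+00,  0.00000000e+00,
         1.00000000e+00]])}
```

View pics/top0.png

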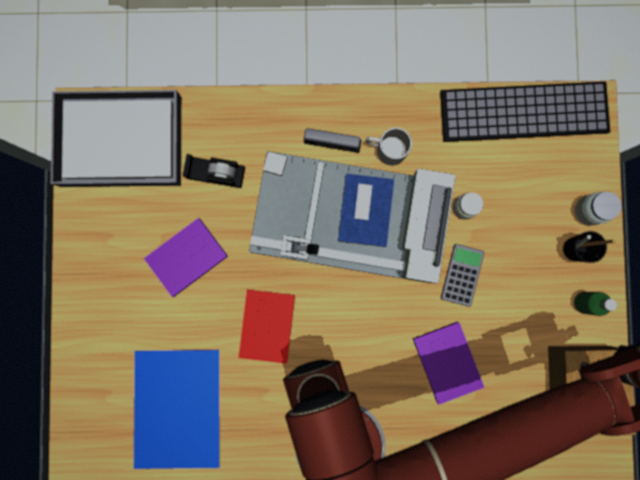

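View pics/scene0.png

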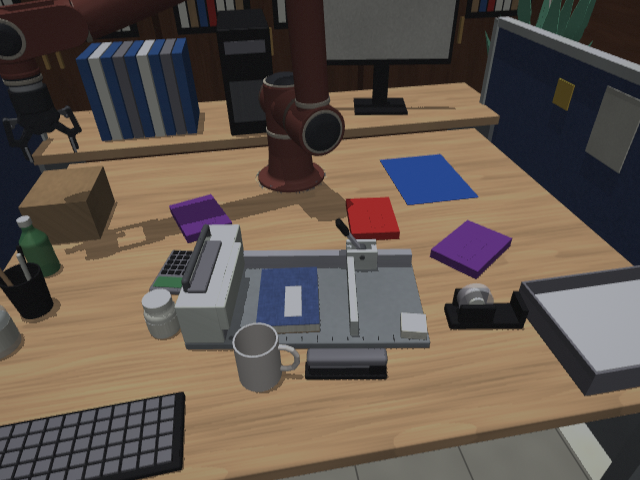

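View pics/wrist0.png

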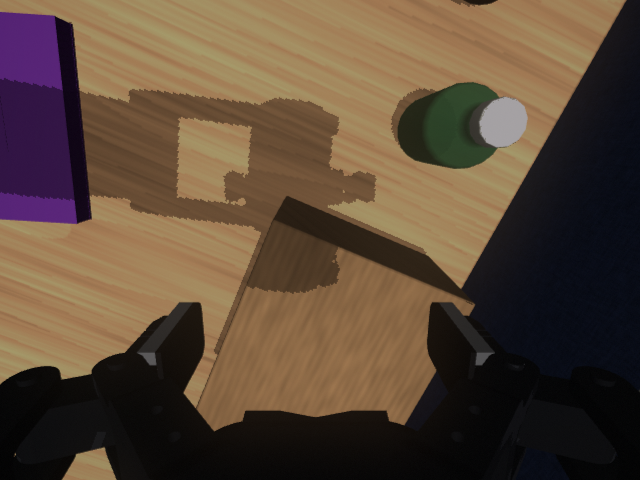

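```bash
cat > h.py <<'E'
import numpy as np, cv2
from scipy.spatial.transform import Rotation as R
from plant import state, eyes
def cam(n):
    p=eyes.camera_params(n)
    K=np.array([[p['fx'],0,p['cx']],[0,p['fy'],p['cy']],[0,0,1]])
    if n=='wrist':
        s=state();T=np.eye(4);T[:3,:3]=R.from_quat(s['tool_rot'],scalar_first=True).as_matrix();T[:3,3]=s['tool_pos']
        M=T@p['T_tool_cam'];return K,M[:3,:3],M[:3,3]
    return K,R.from_quat(p['rotation'],scalar_first=True).as_matrix(),p['position']
def ray(n,uv,z,c=None):
    K,Rm,t=c or cam(n); uv=np.atleast_2d(np.array(uv,float))
    d=(Rm@np.linalg.inv(K)@np.c_[uv,np.ones(len(uv))].T).T
    return t+d*((z-t[2])/d[:,2])[:,None]
def proj(n,P,c=None):
    K,Rm,t=c or cam(n); q=(K@Rm.T@(np.atleast_2d(P)-t).T).T
    return q[:,:2]/q[:,2:]
E
python3 - <<'E'
import cv2
a=cv2.imread('pics/top0.png')[145:290,240:490]
cv2.imwrite('pics/top0c.png',cv2.resize(a,None,fx=3.2,fy=3.2,interpolation=cv2.INTER_CUBIC))
b=cv2.imread('pics/scene0.png')[200:390,150:450]
cv2.imwrite('pics/scene0c.png',cv2.resize(b,None,fx=2.6,fy=2.6,interpolation=cv2.INTER_CUBIC))
from h import *
print(ray('top',[[270,153],[250,252],[435,282],[455,172]],0.018))
print(proj('top',[[0,0,0]]),R.from_quat(state()['tool_rot'],scalar_first=True).as_matrix())
E
```

```text
[[ 0.76053081  0.17180952  0.018     ]
 [ 0.50157427  0.22539629  0.018     ]
 [ 0.41830299 -0.25171208  0.018     ]
 [ 0.70405218 -0.31080673  0.018     ]]
[[339.50171196 446.58036577]] [[ 9.18396663e-01  3.95660688e-01 -4.35361626e-04]
 [ 3.95660882e-01 -9.18395469e-01  1.49280550e-03]
 [ 1.90810305e-04 -1.54324315e-03 -9.99998791e-01]]
```

View pics/top0c.png

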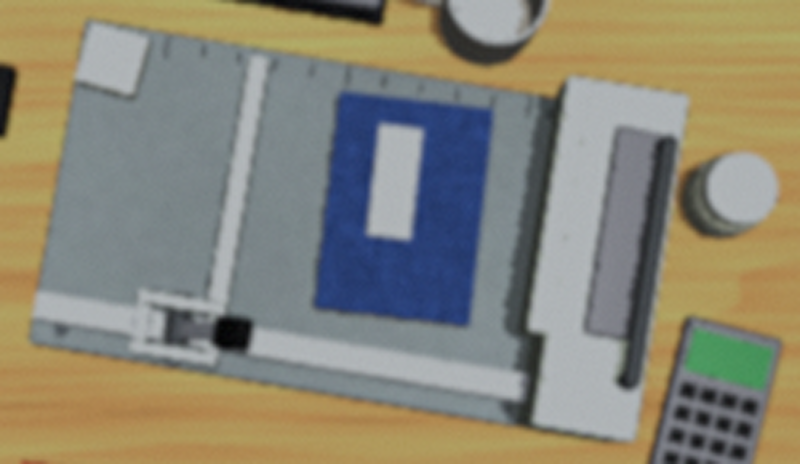

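View pics/scene0c.png

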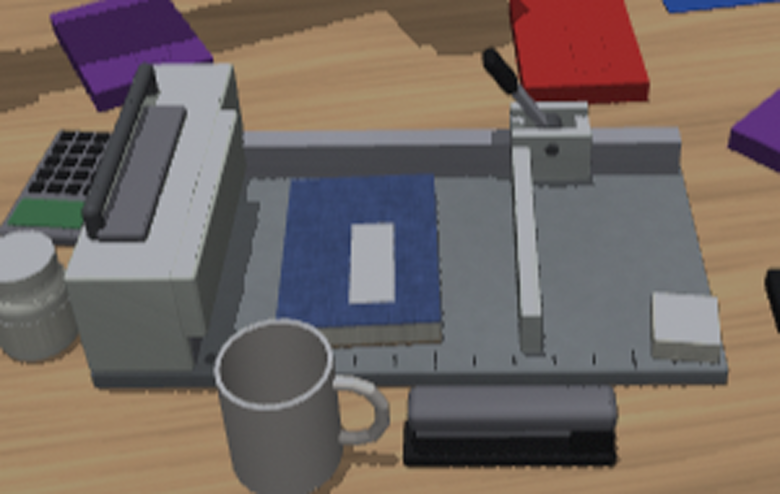

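```bash
cat > m.py <<'E'
from h import *
cr=lambda l:np.array(l)/3.2+[240,145]-[0.34,0.34]
bed=ray('top',cr([[88,18],[30,343],[530,425],[555,97]]),.018)
far,near,ne,fe=bed[:,:2]
e1=(near-ne)/np.linalg.norm(near-ne);e2=(far-fe)/np.linalg.norm(far-fe);e3=(far-near)/np.linalg.norm(far-near)
a=[np.degrees(np.arctan2(-e[0],e[1])) for e in(e1,e2)]+[np.degrees(np.arctan2(e3[1],e3[0]))]
print('yaws',a, 'width',np.linalg.norm(far-near))
E
python3 - <<'E'
from m import *
yaw=np.radians(np.mean(a)); X=np.array([np.cos(yaw),np.sin(yaw)]);Y=np.array([-X[1],X[0]])
c=(far+near)/2-0.24*Y; print('centre',c,np.degrees(yaw))
def tp(P): d=P[:,:2]-c; return np.c_[d@X,d@Y]
print('head top',tp(ray('top',cr([[568,78],[688,95],[632,440],[530,425]]),.118)))
print('fence top',tp(ray('top',cr([[250,55],[268,57],[228,302],[212,300]]),.062)))
print('pad',tp(ray('top',cr([[338,92],[493,106],[467,326],[315,308]]),.042)))
print('grip',tp(ray('top',cr([[233,334]]),.143-.012)))
print('saddle',tp(ray('top',cr([[140,290],[215,302],[215,360],[132,350]]),.075)))
def w(x,y,z): return np.r_[c+x*X+y*Y,z]
P=[w(x,y,z) for x,y,z in[(-.135,.24,.018),(.135,.24,.018),(.135,-.24,.018),(-.135,-.24,.018),(.135,-.16,.118),(-.135,-.16,.118),(-.105,.09+.035-.056,.143),(-.105,.24,.055),(-.09,.125,.062),(.12,.125,.062)]]
for n in('top','scene'):
    im=cv2.imread(f'pics/{n}0.png')
    im=cv2.resize(im,None,fx=3,fy=3)
    for p in proj(n,np.array(P)): cv2.circle(im,tuple(int(v*3+1) for v in p),4,(0,0,255),-1)
    r=im[420:880,720:1400] if n=='top' else im[620:1100,480:1280]
    cv2.imwrite(f'pics/{n}0d.png',r)
E
```

```text
yaws [np.float64(-10.002649860425269), np.float64(-10.450036384855496), np.float64(-10.379852248874162)] width 0.27024799958841766
centre [ 0.59209325 -0.03259767] -10.277512831384977
head top [[ 0.13052817 -0.14319589]
 [ 0.13274963 -0.23567592]
 [-0.13453452 -0.23409859]
 [-0.13619674 -0.1563272 ]]
fence top [[ 0.11847684  0.10207735]
 [ 0.1192623   0.08769576]
 [-0.07852838  0.08634115]
 [-0.07906849  0.0990504 ]]
pad [[ 0.10437383  0.02807681]
 [ 0.11380411 -0.09654837]
 [-0.06442073 -0.10423001]
 [-0.07038982  0.01764446]]
grip [[-0.10627404  0.07652078]]
saddle [[-0.08156059  0.15544453]
 [-0.08107759  0.09597982]
 [-0.12581719  0.08835618]
 [-0.12890772  0.15359731]]
```

View pics/top0d.png

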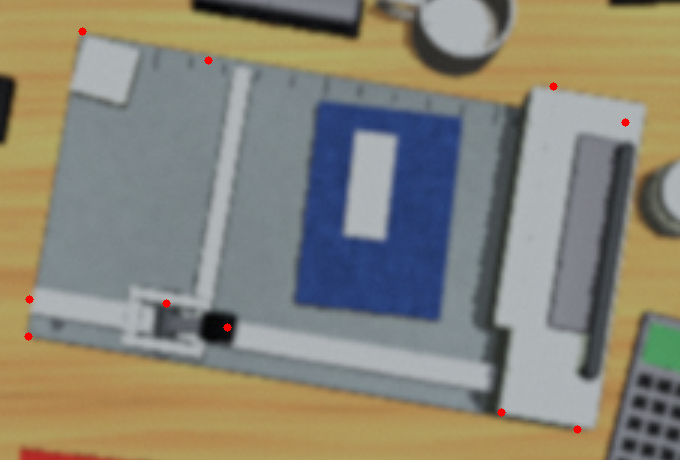

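View pics/scene0d.png

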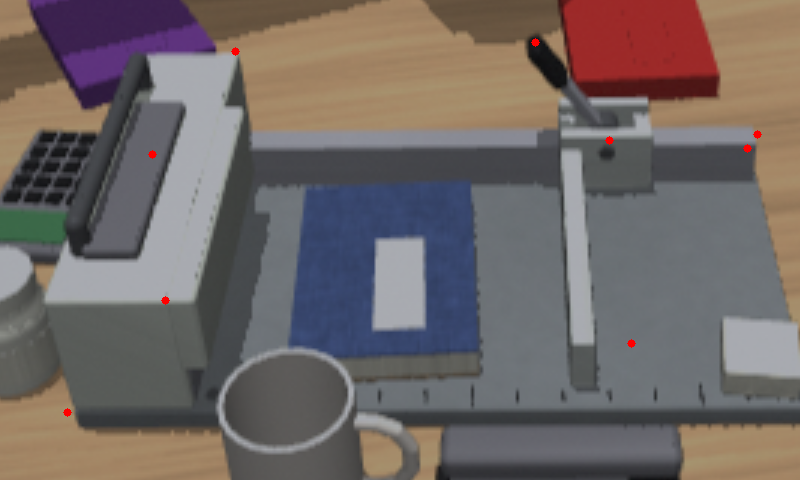

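Candidates for the pad: dark blue with pale label on the bed, top (365,210); purple at (186,257) and (449,362); red at (267,326); blue folder at (176,409). The choice is the one on the bed at (365,210), and the crop shows its pale label. The fence reads about 0.038. The lever leans towards the head, so it is locked.

```bash
cat > rel.py <<'E'
from h import *
import sys
YAW=np.radians(-10.28);C=np.array([.5921,-.0326]);X=np.array([np.cos(YAW),np.sin(YAW)]);Y=np.array([-X[1],X[0]])
def w(x,y,z): return np.r_[C+x*X+y*Y,z]
def pun(p): d=np.asarray(p)[:2]-C; return np.r_[d@X,d@Y,p[2]]
# desired: tool x = punch Y, z down
Rd=np.column_stack([np.r_[Y,0],np.cross([0,0,-1],np.r_[Y,0]),[0,0,-1]])
if __name__=='__main__':
    s=state();Rt=R.from_quat(s['tool_rot'],scalar_first=True).as_matrix()
    print('t',s['time'],'punch pos',pun(s['tool_pos']).round(4),'F punch',np.round([s['contact_force'][:2]@X,s['contact_force'][:2]@Y,s['contact_force'][2]],2),'rot err',np.degrees(R.from_matrix(Rt.T@Rd).as_rotvec()).round(2))
    for a in sys.argv[1:]:
        p=w(*map(float,a.split(',')));print(a,p.round(3),(Rt.T@(p-s['tool_pos'])).round(4))
E
python3 rel.py -- -0.105,0.02,0.23 2>/dev/null || python3 - <<'E'
E
sed -i 's/sys.argv\[1:\]/[q for q in sys.argv[1:] if q!="--"]/' rel.py; python3 rel.py -- -0.105,0.02,0.23
```

```text
t 0.15 punch pos [-0.2429 -0.5938  0.2303] F punch [ 0.75  0.41 -0.66] rot err [-8.000e-02 -5.000e-02 -5.641e+01]
t 0.15 punch pos [-0.2429 -0.5938  0.2303] F punch [ 0.75  0.41 -0.66] rot err [-8.000e-02 -5.000e-02 -5.641e+01]
-0.105,0.02,0.23 [0.492 0.006 0.23 ] [ 0.4544 -0.4351  0.0011]
```

>>> apply_moves:
  commands:
    - {"linear": [0.03, -0.03, 0], "delta_rot": [0, 0, -7], "fingers": 255}
    - {"linear": [0.06, -0.058, 0], "delta_rot": [0, 0, -14], "fingers": 255}
    - {"linear": [0.09, -0.087, 0], "delta_rot": [0, 0, -21], "fingers": 255}
    - {"linear": [0.12, -0.115, 0], "delta_rot": [0, 0, -28], "fingers": 255}
    - {"linear": [0.15, -0.144, 0], "delta_rot": [0, 0, -35], "fingers": 255}
    - {"linear": [0.18, -0.172, 0], "delta_rot": [0, 0, -42], "fingers": 255}
    - {"linear": [0.21, -0.2, 0], "delta_rot": [0, 0, -49], "fingers": 255}
    - {"linear": [0.24, -0.23, 0], "delta_rot": [0, 0, -56.4], "fingers": 255}

```text
time: 0.95
tool_pos: [0.3769, -0.2662, 0.2311]
tool_rot: [-0.0, 0.766, 0.643, 0.0]
contact_force: [0.6, -0.4, 0.7]
gripper_width: 0.003
```

```bash
python3 rel.py -- -0.105,0.02,0.23
```

```text
t 0.95 punch pos [-0.17   -0.2682  0.2311] F punch [ 0.69 -0.26  0.72] rot err [ 0.   -0.01  0.26]
-0.105,0.02,0.23 [0.492 0.006 0.23 ] [0.2879 0.0663 0.0011]
```

>>> apply_moves:
  commands:
    - {"linear": [0.045, 0.01, 0], "delta_rot": [0, 0, 0], "fingers": 255}
    - {"linear": [0.09, 0.02, 0], "delta_rot": [0, 0, 0], "fingers": 255}
    - {"linear": [0.135, 0.03, 0], "delta_rot": [0, 0, 0], "fingers": 255}
    - {"linear": [0.18, 0.04, 0], "delta_rot": [0, 0, 0], "fingers": 255}
    - {"linear": [0.22, 0.05, 0], "delta_rot": [0, 0, 0], "fingers": 255}
    - {"linear": [0.255, 0.059, 0], "delta_rot": [0, 0, 0], "fingers": 255}
    - {"linear": [0.28, 0.065, 0], "delta_rot": [0, 0, 0], "fingers": 255}
    - {"linear": [0.28, 0.066, 0], "delta_rot": [0, 0, 0], "fingers": 255}

```text
time: 1.75
tool_pos: [0.492, -0.0016, 0.2309]
tool_rot: [-0.001, 0.766, 0.642, 0.0]
contact_force: [-0.1, -0.5, 0.0]
gripper_width: 0.004
```

```bash
python3 rel.py -- -0.105,0.025,0.11
python3 - <<'E'
from rel import *
c=cam('wrist')
im=eyes.grab_frame('wrist')[:,:,::-1].copy()
for p in proj('wrist',[w(-.105,.122,.06),w(-.105,.066,.143),w(-.105,.122-.044,.126),w(-.105,.24,.055),w(-.135,.24,.018)],c): cv2.circle(im,tuple(int(v) for v in p),3,(0,0,255),-1)
cv2.imwrite('pics/w1.png',im)
E
```

```text
t 1.75 punch pos [-0.104   0.0127  0.2309] F punch [ 0.01 -0.49  0.04] rot err [-0.04 -0.04  0.23]
-0.105,0.025,0.11 [0.493 0.011 0.11 ] [ 0.0123 -0.0009  0.1209]
```

View pics/w1.png

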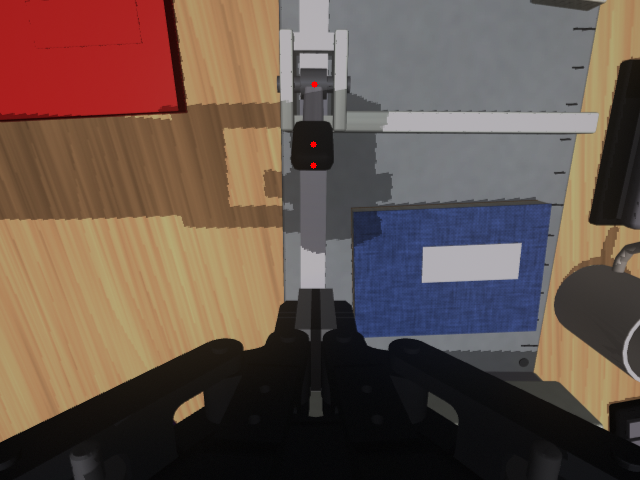

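The picture puts the lever's black grip at (313,145) and the pivot at (314,84), both under my projected points. I'll descend on the head side of the lever.

>>> apply_moves:
  commands:
    - {"linear": [0.0, 0, 0.04], "delta_rot": [0, 0, 0], "fingers": 255}
    - {"linear": [0.004, 0, 0.08], "delta_rot": [0, 0, 0], "fingers": 255}
    - {"linear": [0.008, 0, 0.11], "delta_rot": [0, 0, 0], "fingers": 255}
    - {"linear": [0.008, 0, 0.12], "delta_rot": [0, 0, 0], "fingers": 255}
    - {"linear": [0.015, 0, 0.12], "delta_rot": [0, 0, 0], "fingers": 255}
    - {"linear": [0.025, 0, 0.12], "delta_rot": [0, 0, 0], "fingers": 255}
    - {"linear": [0.035, 0, 0.12], "delta_rot": [0, 0, 0], "fingers": 255}
    - {"linear": [0.042, 0, 0.12], "delta_rot": [0, 0, 0], "fingers": 255}

```text
time: 2.6
tool_pos: [0.5007, 0.0375, 0.1136]
tool_rot: [0.002, 0.767, 0.641, 0.001]
contact_force: [-0.0, -5.0, 3.1]
gripper_width: -0.003
```

```bash
python3 rel.py
```

```text
t 2.6 punch pos [-0.1024  0.0527  0.1136] F punch [ 0.85 -4.94  3.07] rot err [0.23 0.07 0.04]
```

>>> apply_moves:
  commands:
    - {"linear": [0.01, 0, 0], "delta_rot": [0, 0, 0], "fingers": 255}
    - {"linear": [0.02, 0, 0], "delta_rot": [0, 0, 0], "fingers": 255}
    - {"linear": [0.03, 0, 0], "delta_rot": [0, 0, 0], "fingers": 255}
    - {"linear": [0.04, 0, 0], "delta_rot": [0, 0, 0], "fingers": 255}
    - {"linear": [0.05, 0, 0], "delta_rot": [0, 0, 0], "fingers": 255}
    - {"linear": [0.06, 0, 0], "delta_rot": [0, 0, 0], "fingers": 255}
    - {"linear": [0.067, 0, 0], "delta_rot": [0, 0, 0], "fingers": 255}
    - {"linear": [0.072, 0, 0], "delta_rot": [0, 0, 0], "fingers": 255}

```text
time: 3.4
tool_pos: [0.5135, 0.1083, 0.1168]
tool_rot: [0.001, 0.767, 0.641, -0.0]
contact_force: [-14.7, -8.3, 31.8]
gripper_width: -0.004
```

```bash
python3 rel.py
python3 - <<'E'
from h import *
for n in('top','scene'):
    im=eyes.grab_frame(n)[:,:,::-1]
    a=im[150:290,230:480] if n=='top' else im[180:390,150:450]
    cv2.imwrite(f'pics/{n}2.png',cv2.resize(a,None,fx=2.6,fy=2.6,interpolation=cv2.INTER_CUBIC))
E
```

```text
t 3.4 punch pos [-0.1025  0.1246  0.1168] F punch [-13.04 -10.77  31.83] rot err [0.1  0.1  0.05]
```

View pics/scene2.png

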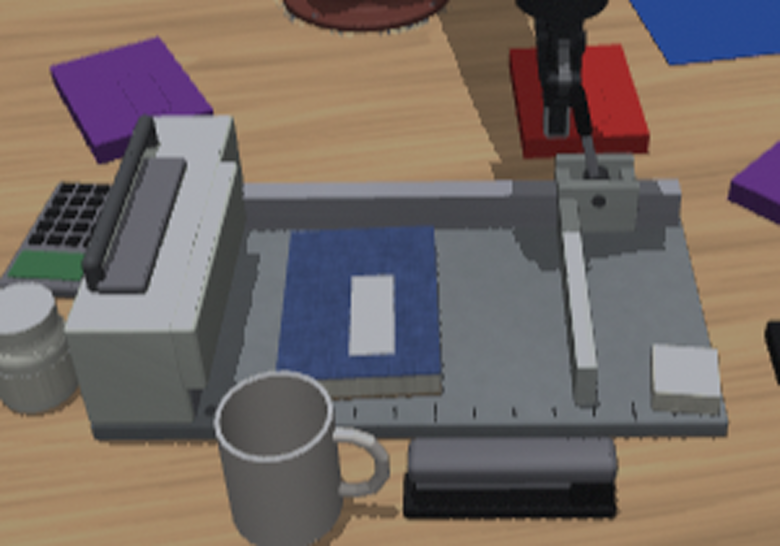

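Vertical force reached 32 N: the lever tip has caught under the knuckle behind the pads and the fence has slid outward a bit. I'll back off and rise.

>>> apply_moves:
  commands:
    - {"linear": [-0.004, 0, -0.005], "delta_rot": [0, 0, 0], "fingers": 255}
    - {"linear": [-0.006, 0, -0.012], "delta_rot": [0, 0, 0], "fingers": 255}
    - {"linear": [-0.006, 0, -0.02], "delta_rot": [0, 0, 0], "fingers": 255}
    - {"linear": [-0.006, 0, -0.024], "delta_rot": [0, 0, 0], "fingers": 255}
    - {"linear": [-0.006, 0, -0.024], "delta_rot": [0, 0, 0], "fingers": 255}
    - {"linear": [-0.006, 0, -0.024], "delta_rot": [0, 0, 0], "fingers": 255}
    - {"linear": [-0.006, 0, -0.024], "delta_rot": [0, 0, 0], "fingers": 255}
    - {"linear": [-0.006, 0, -0.024], "delta_rot": [0, 0, 0], "fingers": 255}

```text
time: 4.3
tool_pos: [0.5107, 0.1022, 0.1348]
tool_rot: [-0.0, 0.768, 0.641, -0.0]
contact_force: [-0.5, 0.4, 0.7]
gripper_width: 0.002
```

```bash
python3 rel.py
python3 - <<'E'
from rel import *
c=cam('wrist');s=state()
im=eyes.grab_frame('wrist')[:,:,::-1]
cv2.imwrite('pics/w3.png',im)
for n in('top','scene'):
    im=eyes.grab_frame(n)[:,:,::-1]
    a=im[150:290,230:480] if n=='top' else im[180:390,150:450]
    cv2.imwrite(f'pics/{n}3.png',cv2.resize(a,None,fx=2.6,fy=2.6,interpolation=cv2.INTER_CUBIC))
E
```

```text
t 4.3 punch pos [-0.1042  0.1181  0.1348] F punch [-0.53  0.27  0.74] rot err [-0.05  0.01 -0.02]
```

View pics/w3.png

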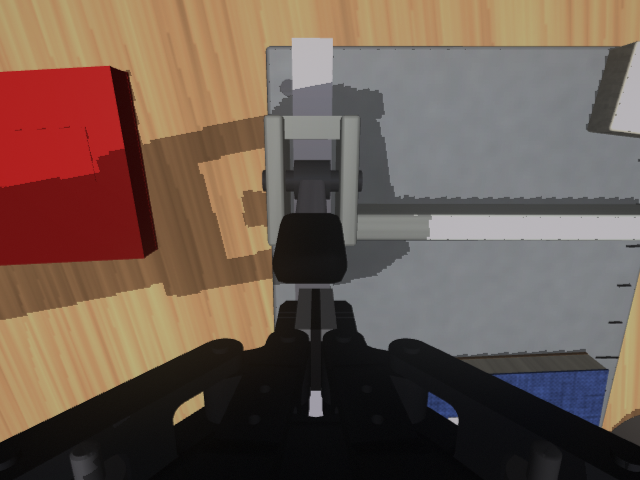

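View pics/scene3.png

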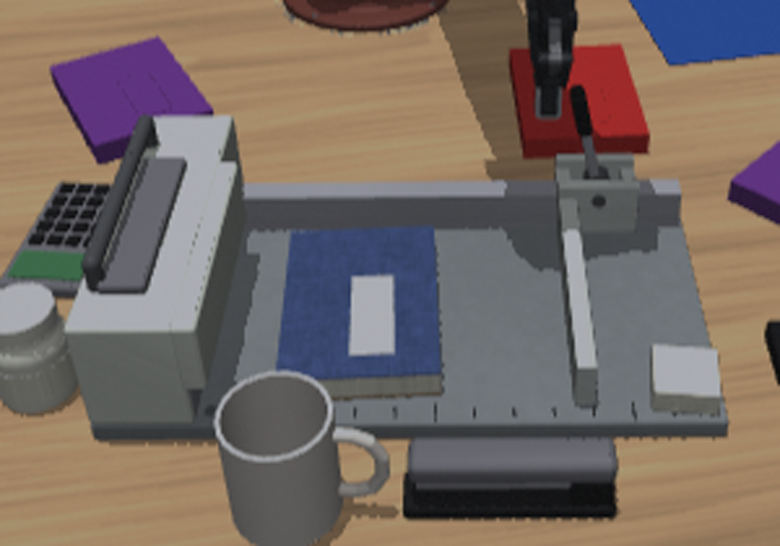

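View pics/top3.png

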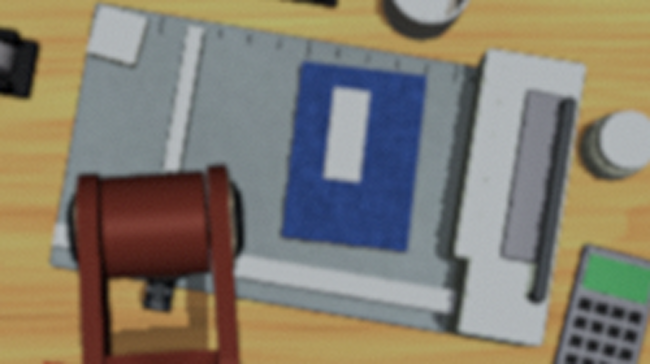

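Run:
```python
from rel import *
cr=lambda l:np.array(l)/2.6+[230,150]-.3
for p in ray('top',cr([[187,26],[205,29],[166,168],[183,170],[96,4],[148,16],[138,66],[88,52]]),.062): print(pun(p).round(4))
c=cam('wrist')
for p in ray('wrist',[[500,213],[500,240]],.062,c):print('w',pun(p).round(4))
for p in ray('wrist',[[310,180]],.065,c):print('pivot',pun(p).round(4))
for th in(.3,.4,.5,.6):
  a=.6-th; yy=.16-.1*np.sin(a);zz=.06+.1*np.cos(a); print(th,proj('wrist',[w(-.105,yy,zz)],c))
```

```text
[0.1171 0.1436 0.062 ]
[0.1171 0.1257 0.062 ]
[-0.024   0.1402  0.062 ]
[-0.0232  0.1235  0.062 ]
[0.1238 0.2352 0.062 ]
[0.1205 0.1829 0.062 ]
[0.0702 0.1842 0.062 ]
[0.0757 0.2348 0.062 ]
w [0.0037 0.1451 0.062 ]
w [0.0058 0.1288 0.062 ]
pivot [-0.1067  0.1644  0.065 ]
0.3 [[311.38345296 303.0406526 ]]
0.4 [[311.22167481 279.71878046]]
0.5 [[311.07985074 253.06333327]]
0.6 [[310.96469817 223.62153953]]
```

The fence now rests at its outer end (front y ≈ 0.125, position ≈ 0), with the lever about half-way at 0.45 rad. I'll push the lever on with the pads only.

>>> apply_moves:
  commands:
    - {"linear": [0.01, 0, 0], "delta_rot": [0, 0, 0], "fingers": 255}
    - {"linear": [0.02, 0, 0], "delta_rot": [0, 0, 0], "fingers": 255}
    - {"linear": [0.03, 0, 0], "delta_rot": [0, 0, 0], "fingers": 255}
    - {"linear": [0.04, 0, 0.0], "delta_rot": [0, 0, 0], "fingers": 255}
    - {"linear": [0.048, 0, 0.004], "delta_rot": [0, 0, 0], "fingers": 255}
    - {"linear": [0.055, 0, 0.008], "delta_rot": [0, 0, 0], "fingers": 255}
    - {"linear": [0.06, 0, 0.012], "delta_rot": [0, 0, 0], "fingers": 255}
    - {"linear": [0.06, 0, 0.012], "delta_rot": [0, 0, 0], "fingers": 255}

```text
time: 5.25
tool_pos: [0.521, 0.1619, 0.1221]
tool_rot: [-0.001, 0.767, 0.641, -0.001]
contact_force: [-0.3, 0.9, -0.2]
gripper_width: -0.002
```

```bash
python3 rel.py
python3 - <<'E'
from rel import *
n='scene'
im=eyes.grab_frame(n)[:,:,::-1]
a=im[180:310,300:450]
cv2.imwrite(f'pics/{n}4.png',cv2.resize(a,None,fx=4,fy=4,interpolation=cv2.INTER_CUBIC))
E
```

```text
t 5.25 punch pos [-0.1046  0.1787  0.1221] F punch [-0.42  0.81 -0.21] rot err [-0.11  0.    0.03]
```

View pics/scene4.png

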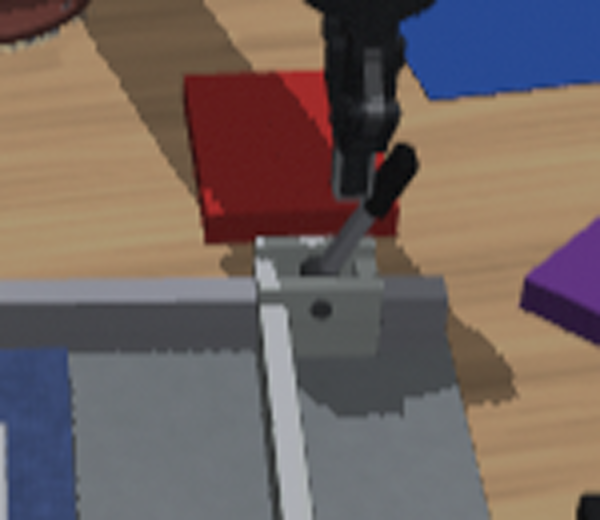

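>>> apply_moves:
  commands:
    - {"linear": [0.002, 0, 0], "delta_rot": [0, 0, 0], "fingers": 255}
    - {"linear": [0.004, 0, 0], "delta_rot": [0, 0, 0], "fingers": 255}
    - {"linear": [0.006, 0, 0], "delta_rot": [0, 0, 0], "fingers": 255}
    - {"linear": [0.007, 0, 0], "delta_rot": [0, 0, 0], "fingers": 255}
    - {"linear": [0.008, 0, 0.0], "delta_rot": [0, 0, 0], "fingers": 255}
    - {"linear": [0.008, 0, 0], "delta_rot": [0, 0, 0], "fingers": 255}
    - {"linear": [0.009, 0, 0], "delta_rot": [0, 0, 0], "fingers": 255}
    - {"linear": [0.009, 0, 0], "delta_rot": [0, 0, 0], "fingers": 255}

```text
time: 6.1
tool_pos: [0.5234, 0.1702, 0.1234]
tool_rot: [0.0, 0.768, 0.641, 0.0]
contact_force: [0.1, -0.4, 0.3]
gripper_width: -0.002
```

```bash
python3 rel.py
```

```text
t 6.1 punch pos [-0.1038  0.1872  0.1234] F punch [ 0.15 -0.37  0.28] rot err [ 0.01 -0.01 -0.01]
```

>>> apply_moves:
  commands:
    - {"linear": [0.002, 0, 0], "delta_rot": [0, 0, 0], "fingers": 255}
    - {"linear": [0.004, 0, 0], "delta_rot": [0, 0, 0], "fingers": 255}
    - {"linear": [0.005, 0, 0], "delta_rot": [0, 0, 0], "fingers": 255}
    - {"linear": [0.006, 0, 0], "delta_rot": [0, 0, 0], "fingers": 255}
    - {"linear": [0.007, 0, 0.0], "delta_rot": [0, 0, 0], "fingers": 255}
    - {"linear": [0.008, 0, 0], "delta_rot": [0, 0, 0], "fingers": 255}
    - {"linear": [0.008, 0, 0], "delta_rot": [0, 0, 0], "fingers": 255}
    - {"linear": [0.008, 0, 0], "delta_rot": [0, 0, 0], "fingers": 255}

```text
time: 6.9
tool_pos: [0.524, 0.1736, 0.1231]
tool_rot: [0.003, 0.768, 0.641, -0.005]
contact_force: [-4.5, -16.4, 3.6]
gripper_width: 0.001
```

```bash
python3 rel.py
python3 - <<'E'
from rel import *
n='scene'
im=eyes.grab_frame(n)[:,:,::-1].copy()
for p in proj(n,[w(-.105,.16,.06),w(-.105,.216,.143)]): print(p)
a=im[180:310,300:450]
cv2.imwrite(f'pics/{n}5.png',cv2.resize(a,None,fx=4,fy=4,interpolation=cv2.INTER_CUBIC))
E
```

```text
t 6.9 punch pos [-0.1038  0.1907  0.1231] F punch [ -1.48 -16.91   3.6 ] rot err [-0.08  0.62 -0.01]
[377.63570723 249.86184456]
[405.11110003 219.54786792]
```

View pics/scene5.png

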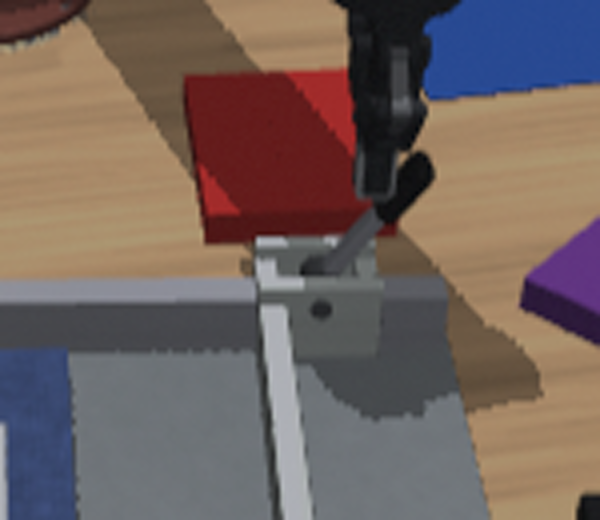

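The lever is at its free end stop (-17 N there). Next I'll go over behind the fence.

>>> apply_moves:
  commands:
    - {"linear": [-0.01, 0, -0.02], "delta_rot": [0, 0, 0], "fingers": 255}
    - {"linear": [-0.012, 0.0, -0.06], "delta_rot": [0, 0, 0], "fingers": 255}
    - {"linear": [-0.014, 0.02, -0.09], "delta_rot": [0, 0, 0], "fingers": 255}
    - {"linear": [-0.016, 0.06, -0.09], "delta_rot": [0, 0, 0], "fingers": 255}
    - {"linear": [-0.017, 0.1, -0.09], "delta_rot": [0, 0, 0], "fingers": 255}
    - {"linear": [-0.017, 0.124, -0.09], "delta_rot": [0, 0, 0], "fingers": 255}
    - {"linear": [-0.017, 0.124, -0.06], "delta_rot": [0, 0, 0], "fingers": 255}
    - {"linear": [-0.017, 0.124, -0.03], "delta_rot": [0, 0, 0], "fingers": 255}

```text
time: 7.75
tool_pos: [0.6457, 0.1394, 0.154]
tool_rot: [0.001, 0.768, 0.641, 0.002]
contact_force: [0.3, -0.3, -1.2]
gripper_width: -0.002
```

```bash
python3 rel.py -- 0.02,0.172,0.04
python3 - <<'E'
from rel import *
c=cam('wrist')
cv2.imwrite('pics/w6.png',eyes.grab_frame('wrist')[:,:,::-1])
E
```

```text
t 7.75 punch pos [0.022  0.1788 0.154 ] F punch [ 0.3  -0.21 -1.23] rot err [ 0.19 -0.12 -0.05]
0.02,0.172,0.04 [0.642 0.133 0.04 ] [-0.007  -0.0024  0.114 ]
```

View pics/w6.png

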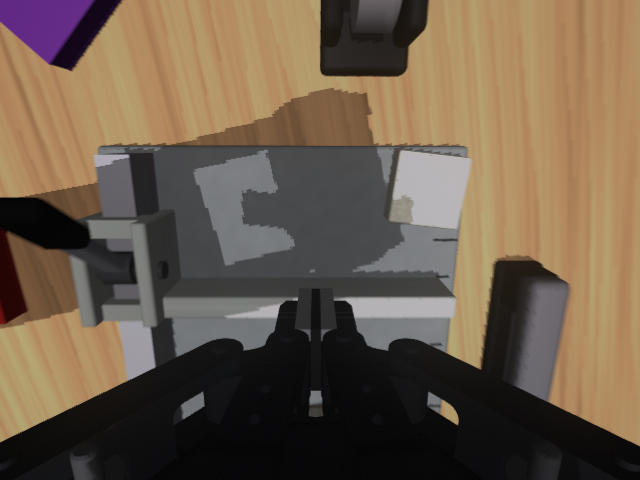

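>>> apply_moves:
  commands:
    - {"linear": [-0.002, -0.002, 0.03], "delta_rot": [0, 0, 0], "fingers": 255}
    - {"linear": [-0.002, -0.002, 0.06], "delta_rot": [0, 0, 0], "fingers": 255}
    - {"linear": [-0.002, -0.002, 0.085], "delta_rot": [0, 0, 0], "fingers": 255}
    - {"linear": [-0.002, -0.002, 0.105], "delta_rot": [0, 0, 0], "fingers": 255}
    - {"linear": [-0.002, -0.002, 0.117], "delta_rot": [0, 0, 0], "fingers": 255}
    - {"linear": [-0.003, -0.002, 0.117], "delta_rot": [0, 0, 0], "fingers": 255}
    - {"linear": [-0.009, -0.002, 0.117], "delta_rot": [0, 0, 0], "fingers": 255}
    - {"linear": [-0.015, -0.002, 0.117], "delta_rot": [0, 0, 0], "fingers": 255}

```text
time: 8.6
tool_pos: [0.6403, 0.1245, 0.0382]
tool_rot: [0.001, 0.768, 0.641, 0.001]
contact_force: [0.8, -0.3, 0.7]
gripper_width: -0.002
```

```bash
python3 rel.py
```

```text
t 8.6 punch pos [0.0194 0.1631 0.0382] F punch [ 0.87 -0.11  0.73] rot err [ 0.17 -0.04  0.01]
```

>>> apply_moves:
  commands:
    - {"linear": [-0.008, 0, 0], "delta_rot": [0, 0, 0], "fingers": 255}
    - {"linear": [-0.014, 0, 0], "delta_rot": [0, 0, 0], "fingers": 255}
    - {"linear": [-0.02, 0, 0], "delta_rot": [0, 0, 0], "fingers": 255}
    - {"linear": [-0.028, 0, 0], "delta_rot": [0, 0, 0], "fingers": 255}
    - {"linear": [-0.036, 0, 0], "delta_rot": [0, 0, 0], "fingers": 255}
    - {"linear": [-0.044, 0, 0], "delta_rot": [0, 0, 0], "fingers": 255}
    - {"linear": [-0.052, 0, 0], "delta_rot": [0, 0, 0], "fingers": 255}
    - {"linear": [-0.06, 0, 0], "delta_rot": [0, 0, 0], "fingers": 255}

```text
time: 9.4
tool_pos: [0.6284, 0.065, 0.0364]
tool_rot: [0.0, 0.768, 0.641, 0.0]
contact_force: [1.6, 3.8, 3.1]
gripper_width: 0.001
```

```bash
python3 rel.py
```

```text
t 9.4 punch pos [0.0183 0.1025 0.0364] F punch [0.85 4.05 3.12] rot err [ 0.03 -0.01 -0.02]
```

>>> apply_moves:
  commands:
    - {"linear": [-0.006, 0, 0], "delta_rot": [0, 0, 0], "fingers": 255}
    - {"linear": [-0.012, 0, 0], "delta_rot": [0, 0, 0], "fingers": 255}
    - {"linear": [-0.018, 0, 0], "delta_rot": [0, 0, 0], "fingers": 255}
    - {"linear": [-0.024, 0, 0], "delta_rot": [0, 0, 0], "fingers": 255}
    - {"linear": [-0.03, 0, 0], "delta_rot": [0, 0, 0], "fingers": 255}
    - {"linear": [-0.036, 0, 0], "delta_rot": [0, 0, 0], "fingers": 255}
    - {"linear": [-0.042, 0, 0], "delta_rot": [0, 0, 0], "fingers": 255}
    - {"linear": [-0.048, 0, 0], "delta_rot": [0, 0, 0], "fingers": 255}

```text
time: 10.2
tool_pos: [0.6196, 0.0179, 0.0362]
tool_rot: [-0.0, 0.768, 0.641, 0.0]
contact_force: [2.8, 3.2, 2.9]
gripper_width: 0.002
```

>>> apply_moves:
  commands:
    - {"linear": [-0.005, 0, 0], "delta_rot": [0, 0, 0], "fingers": 255}
    - {"linear": [-0.01, 0, 0], "delta_rot": [0, 0, 0], "fingers": 255}
    - {"linear": [-0.015, 0, 0], "delta_rot": [0, 0, 0], "fingers": 255}
    - {"linear": [-0.02, 0, 0], "delta_rot": [0, 0, 0], "fingers": 255}
    - {"linear": [-0.025, 0, 0], "delta_rot": [0, 0, 0], "fingers": 255}
    - {"linear": [-0.03, 0, 0], "delta_rot": [0, 0, 0], "fingers": 255}
    - {"linear": [-0.035, 0, 0], "delta_rot": [0, 0, 0], "fingers": 255}
    - {"linear": [-0.038, 0, 0], "delta_rot": [0, 0, 0], "fingers": 255}

```text
time: 11.0
tool_pos: [0.6129, -0.0187, 0.0363]
tool_rot: [-0.001, 0.768, 0.641, 0.001]
contact_force: [3.4, 6.5, 2.2]
gripper_width: -0.001
```

```bash
python3 rel.py;python3 - <<'E'
from rel import *
for n in('top','scene'):
    im=eyes.grab_frame(n)[:,:,::-1]
    a=im[150:290,230:480] if n=='top' else im[180:390,150:450]
    cv2.imwrite(f'pics/{n}7.png',cv2.resize(a,None,fx=2.6,fy=2.6,interpolation=cv2.INTER_CUBIC))
E
```

```text
t 11.0 punch pos [0.018  0.0174 0.0363] F punch [2.17 7.01 2.22] rot err [-0.   -0.09 -0.03]
```

View pics/scene7.png

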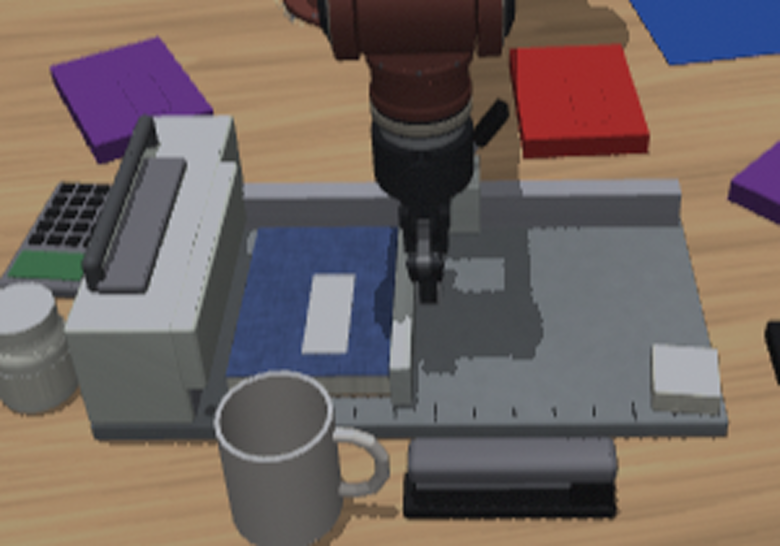

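View pics/top7.png

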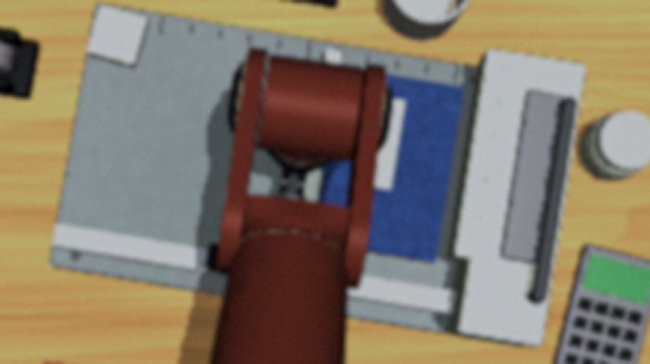

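The fence pushes evenly on the pad, whose outer edge is flush on it (scene crop ~(395,300)). About 25 mm remain, so I'll go slower.

>>> apply_moves:
  commands:
    - {"linear": [-0.0025, 0, 0], "delta_rot": [0, 0, 0], "fingers": 255}
    - {"linear": [-0.005, 0, 0], "delta_rot": [0, 0, 0], "fingers": 255}
    - {"linear": [-0.0075, 0, 0], "delta_rot": [0, 0, 0], "fingers": 255}
    - {"linear": [-0.01, 0, 0], "delta_rot": [0, 0, 0], "fingers": 255}
    - {"linear": [-0.0125, 0, 0], "delta_rot": [0, 0, 0], "fingers": 255}
    - {"linear": [-0.015, 0, 0], "delta_rot": [0, 0, 0], "fingers": 255}
    - {"linear": [-0.017, 0, 0], "delta_rot": [0, 0, 0], "fingers": 255}
    - {"linear": [-0.018, 0, 0], "delta_rot": [0, 0, 0], "fingers": 255}

```text
time: 11.9
tool_pos: [0.6097, -0.0362, 0.0362]
tool_rot: [-0.001, 0.768, 0.641, 0.001]
contact_force: [3.1, 6.5, 2.2]
gripper_width: 0.004
```

>>> apply_moves:
  commands:
    - {"linear": [-0.0005, 0, 0], "delta_rot": [0, 0, 0], "fingers": 255}
    - {"linear": [-0.001, 0, 0], "delta_rot": [0, 0, 0], "fingers": 255}
    - {"linear": [-0.0015, 0, 0], "delta_rot": [0, 0, 0], "fingers": 255}
    - {"linear": [-0.002, 0, 0], "delta_rot": [0, 0, 0], "fingers": 255}
    - {"linear": [-0.0025, 0, 0], "delta_rot": [0, 0, 0], "fingers": 255}
    - {"linear": [-0.003, 0, 0], "delta_rot": [0, 0, 0], "fingers": 255}
    - {"linear": [-0.003, 0, 0], "delta_rot": [0, 0, 0], "fingers": 255}
    - {"linear": [-0.003, 0, 0], "delta_rot": [0, 0, 0], "fingers": 255}

```text
time: 12.7
tool_pos: [0.6092, -0.0391, 0.0362]
tool_rot: [-0.001, 0.768, 0.641, 0.001]
contact_force: [3.3, 6.2, 2.3]
gripper_width: -0.003
```

```bash
python3 rel.py
```

```text
t 12.7 punch pos [ 0.0179 -0.0034  0.0362] F punch [2.13 6.71 2.28] rot err [-0.01 -0.09 -0.02]
```

>>> apply_moves:
  commands:
    - {"linear": [-0.0003, 0, 0], "delta_rot": [0, 0, 0], "fingers": 255}
    - {"linear": [-0.0006, 0, 0], "delta_rot": [0, 0, 0], "fingers": 255}
    - {"linear": [-0.0009, 0, 0], "delta_rot": [0, 0, 0], "fingers": 255}
    - {"linear": [-0.0012, 0, 0], "delta_rot": [0, 0, 0], "fingers": 255}
    - {"linear": [-0.0015, 0, 0], "delta_rot": [0, 0, 0], "fingers": 255}
    - {"linear": [-0.0018, 0, 0], "delta_rot": [0, 0, 0], "fingers": 255}
    - {"linear": [-0.002, 0, 0], "delta_rot": [0, 0, 0], "fingers": 255}
    - {"linear": [-0.002, 0, 0], "delta_rot": [0, 0, 0], "fingers": 255}

```text
time: 13.5
tool_pos: [0.6089, -0.0407, 0.0363]
tool_rot: [-0.001, 0.768, 0.641, 0.001]
contact_force: [4.2, 7.8, 1.5]
gripper_width: 0.001
```

```bash
python3 rel.py;python3 - <<'E'
from rel import *
n='scene'
im=eyes.grab_frame(n)[:,:,::-1]
a=im[230:370,210:350]
cv2.imwrite(f'pics/{n}8.png',cv2.resize(a,None,fx=4,fy=4,interpolation=cv2.INTER_CUBIC))
E
```

```text
t 13.5 punch pos [ 0.0179 -0.005   0.0363] F punch [2.79 8.45 1.5 ] rot err [-0.01 -0.13 -0.02]
```

View pics/scene8.png

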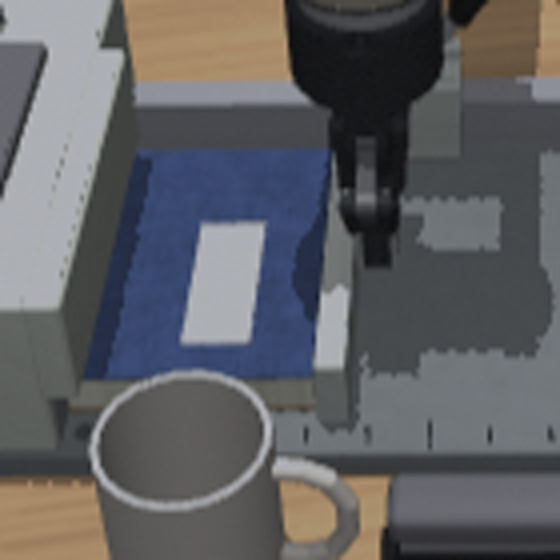

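>>> apply_moves:
  commands:
    - {"linear": [-0.0002, 0, 0], "delta_rot": [0, 0, 0], "fingers": 255}
    - {"linear": [-0.0004, 0, 0], "delta_rot": [0, 0, 0], "fingers": 255}
    - {"linear": [-0.0006, 0, 0], "delta_rot": [0, 0, 0], "fingers": 255}
    - {"linear": [-0.0008, 0, 0], "delta_rot": [0, 0, 0], "fingers": 255}
    - {"linear": [-0.001, 0, 0], "delta_rot": [0, 0, 0], "fingers": 255}
    - {"linear": [-0.001, 0, 0], "delta_rot": [0, 0, 0], "fingers": 255}
    - {"linear": [-0.001, 0, 0], "delta_rot": [0, 0, 0], "fingers": 255}
    - {"linear": [-0.001, 0, 0], "delta_rot": [0, 0, 0], "fingers": 255}

```text
time: 14.35
tool_pos: [0.6089, -0.0407, 0.0363]
tool_rot: [-0.001, 0.768, 0.641, 0.002]
contact_force: [4.4, 10.5, 2.0]
gripper_width: 0.001
```

```bash
python3 rel.py
```

```text
t 14.35 punch pos [ 0.018  -0.005   0.0363] F punch [ 2.46 11.07  2.05] rot err [ 0.   -0.23 -0.02]
```

>>> apply_moves:
  commands:
    - {"linear": [-0.0002, 0, 0], "delta_rot": [0, 0, 0], "fingers": 255}
    - {"linear": [-0.0004, 0, 0], "delta_rot": [0, 0, 0], "fingers": 255}
    - {"linear": [-0.0006, 0, 0], "delta_rot": [0, 0, 0], "fingers": 255}
    - {"linear": [-0.0008, 0, 0], "delta_rot": [0, 0, 0], "fingers": 255}
    - {"linear": [-0.0008, 0, 0], "delta_rot": [0, 0, 0], "fingers": 255}
    - {"linear": [-0.0008, 0, 0], "delta_rot": [0, 0, 0], "fingers": 255}
    - {"linear": [-0.0008, 0, 0], "delta_rot": [0, 0, 0], "fingers": 255}
    - {"linear": [-0.0008, 0, 0], "delta_rot": [0, 0, 0], "fingers": 255}

```text
time: 15.15
tool_pos: [0.6089, -0.0407, 0.0363]
tool_rot: [-0.002, 0.768, 0.641, 0.002]
contact_force: [5.3, 13.2, 1.9]
gripper_width: -0.0
```

```bash
python3 rel.py
```

```text
t 15.15 punch pos [ 0.0179 -0.005   0.0363] F punch [ 2.88 13.97  1.95] rot err [ 0.01 -0.32 -0.02]
```

It no longer moves while the force climbs 8 → 11 → 14 N, so the pad is home. I'll back off and go round to the +y side of the lever.

>>> apply_moves:
  commands:
    - {"linear": [0.01, 0, 0], "delta_rot": [0, 0, 0], "fingers": 255}
    - {"linear": [0.035, 0, -0.005], "delta_rot": [0, 0, 0], "fingers": 255}
    - {"linear": [0.06, 0, -0.04], "delta_rot": [0, 0, 0], "fingers": 255}
    - {"linear": [0.08, 0, -0.085], "delta_rot": [0, 0, 0], "fingers": 255}
    - {"linear": [0.1, 0, -0.13], "delta_rot": [0, 0, 0], "fingers": 255}
    - {"linear": [0.11, -0.03, -0.16], "delta_rot": [0, 0, 0], "fingers": 255}
    - {"linear": [0.11, -0.075, -0.16], "delta_rot": [0, 0, 0], "fingers": 255}
    - {"linear": [0.11, -0.12, -0.16], "delta_rot": [0, 0, 0], "fingers": 255}

```text
time: 15.95
tool_pos: [0.5087, 0.0856, 0.1967]
tool_rot: [0.001, 0.768, 0.641, -0.001]
contact_force: [-0.3, 0.3, 0.8]
gripper_width: -0.001
```

```bash
python3 rel.py -- -0.105,0.095,0.135
python3 - <<'E'
from rel import *
for n in('top','scene'):
    im=eyes.grab_frame(n)[:,:,::-1]
    a=im[150:290,230:480] if n=='top' else im[180:390,150:450]
    cv2.imwrite(f'pics/{n}9.png',cv2.resize(a,None,fx=2.6,fy=2.6,interpolation=cv2.INTER_CUBIC))
E
```

```text
t 15.95 punch pos [-0.1032  0.1014  0.1967] F punch [-0.38  0.21  0.83] rot err [-0.02  0.15 -0.03]
-0.105,0.095,0.135 [0.506 0.08  0.135] [-0.0062 -0.0018  0.0617]
```

View pics/scene9.png

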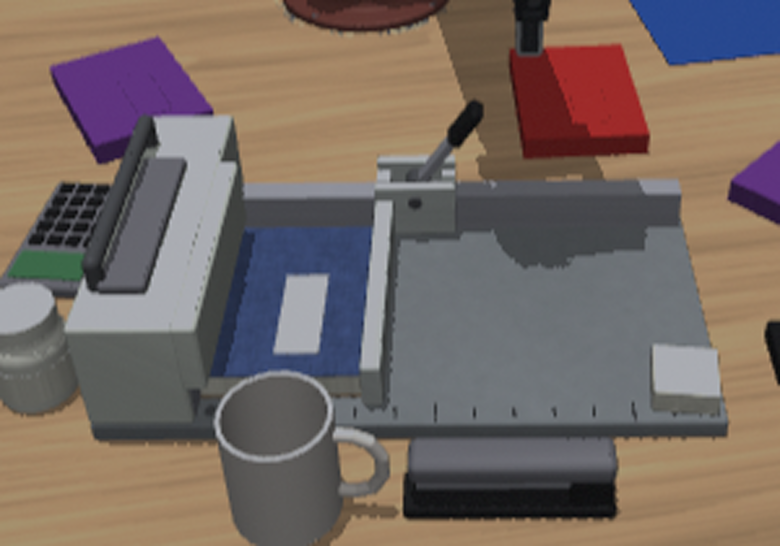

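View pics/top9.png

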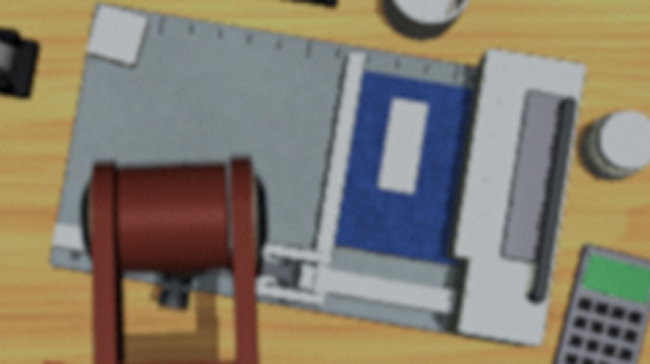

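The pad lies parallel to the fence and under the overhang, and nothing else has moved. I'll descend next to the lever, then push it towards the head.

Run:
```python
from rel import *
cr=lambda l:np.array(l)/2.6+[230,150]-.3
for p in ray('top',cr([[348,52],[365,56],[318,262],[332,265]]),.062): print('fence',pun(p).round(4))
for p in ray('top',cr([[367,72],[336,244]]),.042): print('pad edge',pun(p).round(4))
```

```text
fence [ 0.1178 -0.016   0.062 ]
fence [ 0.1167 -0.033   0.062 ]
fence [-0.0898 -0.0206  0.062 ]
fence [-0.0904 -0.0345  0.062 ]
pad edge [ 0.1051 -0.0384  0.042 ]
pad edge [-0.0682 -0.0359  0.042 ]
```

>>> apply_moves:
  commands:
    - {"linear": [-0.006, -0.002, 0.02], "delta_rot": [0, 0, 0], "fingers": 255}
    - {"linear": [-0.006, -0.002, 0.04], "delta_rot": [0, 0, 0], "fingers": 255}
    - {"linear": [-0.006, -0.002, 0.055], "delta_rot": [0, 0, 0], "fingers": 255}
    - {"linear": [-0.006, -0.002, 0.061], "delta_rot": [0, 0, 0], "fingers": 255}
    - {"linear": [-0.01, -0.002, 0.061], "delta_rot": [0, 0, 0], "fingers": 255}
    - {"linear": [-0.016, -0.002, 0.061], "delta_rot": [0, 0, 0], "fingers": 255}
    - {"linear": [-0.022, -0.002, 0.061], "delta_rot": [0, 0, 0], "fingers": 255}
    - {"linear": [-0.028, -0.002, 0.061], "delta_rot": [0, 0, 0], "fingers": 255}

```text
time: 16.85
tool_pos: [0.5039, 0.059, 0.1366]
tool_rot: [0.0, 0.768, 0.641, 0.001]
contact_force: [0.8, 9.3, 8.8]
gripper_width: -0.002
```

```bash
python3 rel.py
```

```text
t 16.85 punch pos [-0.1031  0.0744  0.1366] F punch [-0.87  9.27  8.76] rot err [ 0.12 -0.1  -0.04]
```

>>> apply_moves:
  commands:
    - {"linear": [-0.003, 0, -0.001], "delta_rot": [0, 0, 0], "fingers": 255}
    - {"linear": [-0.006, 0, -0.002], "delta_rot": [0, 0, 0], "fingers": 255}
    - {"linear": [-0.01, 0, -0.003], "delta_rot": [0, 0, 0], "fingers": 255}
    - {"linear": [-0.014, 0, -0.004], "delta_rot": [0, 0, 0], "fingers": 255}
    - {"linear": [-0.017, 0, -0.005], "delta_rot": [0, 0, 0], "fingers": 255}
    - {"linear": [-0.02, 0, -0.006], "delta_rot": [0, 0, 0], "fingers": 255}
    - {"linear": [-0.023, 0, -0.006], "delta_rot": [0, 0, 0], "fingers": 255}
    - {"linear": [-0.026, 0, -0.006], "delta_rot": [0, 0, 0], "fingers": 255}

```text
time: 17.65
tool_pos: [0.4995, 0.0335, 0.143]
tool_rot: [0.001, 0.768, 0.641, 0.001]
contact_force: [0.5, 1.6, 1.6]
gripper_width: -0.006
```

```bash
python3 rel.py;python3 - <<'E'
from rel import *
n='scene'
im=eyes.grab_frame(n)[:,:,::-1]
a=im[190:340,220:370]
cv2.imwrite(f'pics/{n}10.png',cv2.resize(a,None,fx=4,fy=4,interpolation=cv2.INTER_CUBIC))
E
```

```text
t 17.65 punch pos [-0.1029  0.0485  0.143 ] F punch [0.17 1.63 1.57] rot err [ 0.2  -0.06  0.  ]
```

View pics/scene10.png

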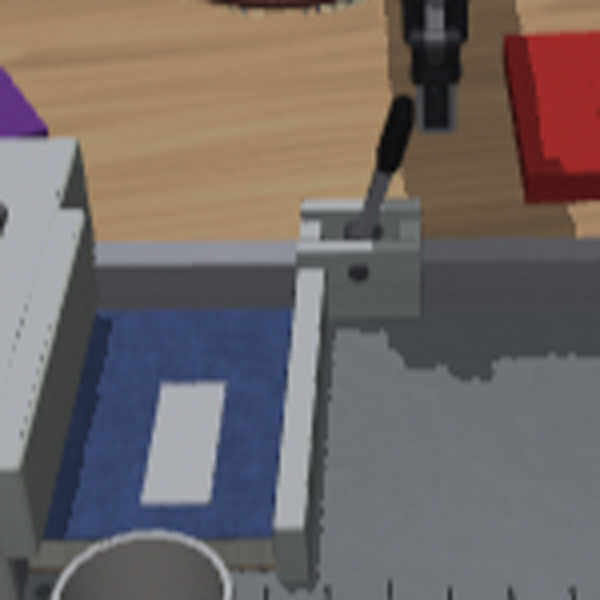

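>>> apply_moves:
  commands:
    - {"linear": [-0.006, 0, 0], "delta_rot": [0, 0, 0], "fingers": 255}
    - {"linear": [-0.012, 0, 0], "delta_rot": [0, 0, 0], "fingers": 255}
    - {"linear": [-0.018, 0, 0], "delta_rot": [0, 0, 0], "fingers": 255}
    - {"linear": [-0.024, 0, 0.001], "delta_rot": [0, 0, 0], "fingers": 255}
    - {"linear": [-0.03, 0, 0.003], "delta_rot": [0, 0, 0], "fingers": 255}
    - {"linear": [-0.036, 0, 0.006], "delta_rot": [0, 0, 0], "fingers": 255}
    - {"linear": [-0.042, 0, 0.01], "delta_rot": [0, 0, 0], "fingers": 255}
    - {"linear": [-0.047, 0, 0.013], "delta_rot": [0, 0, 0], "fingers": 255}

```text
time: 18.5
tool_pos: [0.4898, -0.0133, 0.1278]
tool_rot: [-0.0, 0.768, 0.641, -0.0]
contact_force: [-0.0, 1.6, 1.3]
gripper_width: -0.001
```

```bash
python3 rel.py;python3 - <<'E'
from rel import *
n='scene'
im=eyes.grab_frame(n)[:,:,::-1]
a=im[190:340,220:370]
cv2.imwrite(f'pics/{n}11.png',cv2.resize(a,None,fx=4,fy=4,interpolation=cv2.INTER_CUBIC))
E
```

```text
t 18.5 punch pos [-0.1041  0.0007  0.1278] F punch [-0.31  1.58  1.28] rot err [-0.02  0.01 -0.02]
```

View pics/scene11.png

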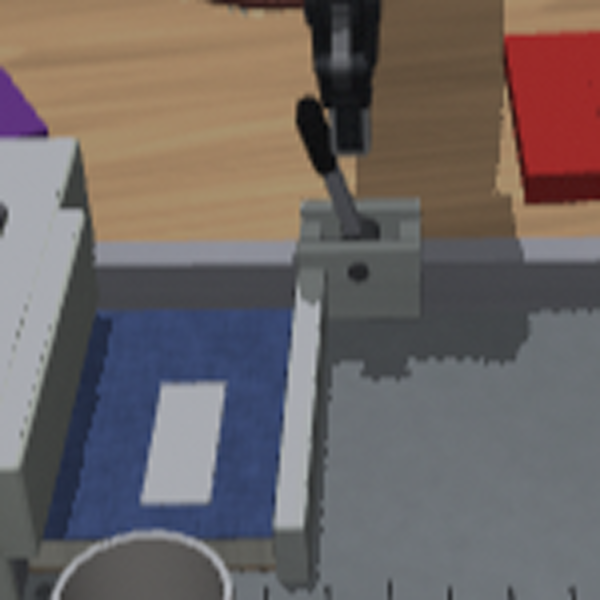

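>>> apply_moves:
  commands:
    - {"linear": [-0.004, 0, 0.002], "delta_rot": [0, 0, 0], "fingers": 255}
    - {"linear": [-0.008, 0, 0.004], "delta_rot": [0, 0, 0], "fingers": 255}
    - {"linear": [-0.012, 0, 0.005], "delta_rot": [0, 0, 0], "fingers": 255}
    - {"linear": [-0.016, 0, 0.006], "delta_rot": [0, 0, 0], "fingers": 255}
    - {"linear": [-0.019, 0, 0.006], "delta_rot": [0, 0, 0], "fingers": 255}
    - {"linear": [-0.022, 0, 0.006], "delta_rot": [0, 0, 0], "fingers": 255}
    - {"linear": [-0.024, 0, 0.006], "delta_rot": [0, 0, 0], "fingers": 255}
    - {"linear": [-0.024, 0, 0.006], "delta_rot": [0, 0, 0], "fingers": 255}

```text
time: 19.35
tool_pos: [0.4857, -0.0363, 0.1223]
tool_rot: [-0.0, 0.768, 0.641, 0.0]
contact_force: [-0.6, 3.0, -0.3]
gripper_width: -0.001
```

```bash
python3 rel.py
```

```text
t 19.35 punch pos [-0.104  -0.0227  0.1223] F punch [-1.08  2.84 -0.29] rot err [-0.01 -0.03 -0.03]
```

>>> apply_moves:
  commands:
    - {"linear": [-0.0015, 0, 0], "delta_rot": [0, 0, 0], "fingers": 255}
    - {"linear": [-0.003, 0, 0], "delta_rot": [0, 0, 0], "fingers": 255}
    - {"linear": [-0.004, 0, 0], "delta_rot": [0, 0, 0], "fingers": 255}
    - {"linear": [-0.005, 0, 0], "delta_rot": [0, 0, 0], "fingers": 255}
    - {"linear": [-0.006, 0, 0], "delta_rot": [0, 0, 0], "fingers": 255}
    - {"linear": [-0.007, 0, 0], "delta_rot": [0, 0, 0], "fingers": 255}
    - {"linear": [-0.007, 0, 0], "delta_rot": [0, 0, 0], "fingers": 255}
    - {"linear": [-0.007, 0, 0], "delta_rot": [0, 0, 0], "fingers": 255}

```text
time: 20.15
tool_pos: [0.4855, -0.0372, 0.1223]
tool_rot: [-0.005, 0.768, 0.641, 0.006]
contact_force: [4.2, 22.5, 0.2]
gripper_width: -0.0
```

```bash
python3 rel.py
```

```text
t 20.15 punch pos [-0.104  -0.0235  0.1223] F punch [ 0.08 22.92  0.23] rot err [ 0.02 -0.83  0.  ]
```

It's at a hard end stop: 23 N with no travel. I'll retreat and check.

>>> apply_moves:
  commands:
    - {"linear": [0.01, 0, 0], "delta_rot": [0, 0, 0], "fingers": 255}
    - {"linear": [0.03, 0, -0.005], "delta_rot": [0, 0, 0], "fingers": 255}
    - {"linear": [0.06, 0, -0.03], "delta_rot": [0, 0, 0], "fingers": 255}
    - {"linear": [0.1, -0.02, -0.07], "delta_rot": [0, 0, 0], "fingers": 255}
    - {"linear": [0.13, -0.05, -0.1], "delta_rot": [0, 0, 0], "fingers": 255}
    - {"linear": [0.16, -0.08, -0.12], "delta_rot": [0, 0, 0], "fingers": 255}
    - {"linear": [0.18, -0.1, -0.12], "delta_rot": [0, 0, 0], "fingers": 255}
    - {"linear": [0.18, -0.1, -0.12], "delta_rot": [0, 0, 0], "fingers": 255}

```text
time: 20.95
tool_pos: [0.4175, 0.1539, 0.2443]
tool_rot: [0.001, 0.766, 0.643, 0.002]
contact_force: [0.6, -0.6, -0.1]
gripper_width: 0.003
```

```bash
python3 rel.py;python3 - <<'E'
from rel import *
for n in('top','scene'):
    im=eyes.grab_frame(n)[:,:,::-1].copy()
    if n=='scene': print(proj(n,[w(-.105,0,.06),w(-.105,-.056,.143)]))
    a=im[150:290,230:480] if n=='top' else im[180:390,150:450]
    cv2.imwrite(f'pics/{n}12.png',cv2.resize(a,None,fx=2.6,fy=2.6,interpolation=cv2.INTER_CUBIC))
E
```

```text
t 20.95 punch pos [-0.2051  0.1524  0.2443] F punch [ 0.72 -0.44 -0.12] rot err [ 0.22 -0.05  0.27]
[[308.36092352 250.6236122 ]
 [281.62242238 221.02012544]]
```

View pics/scene12.png

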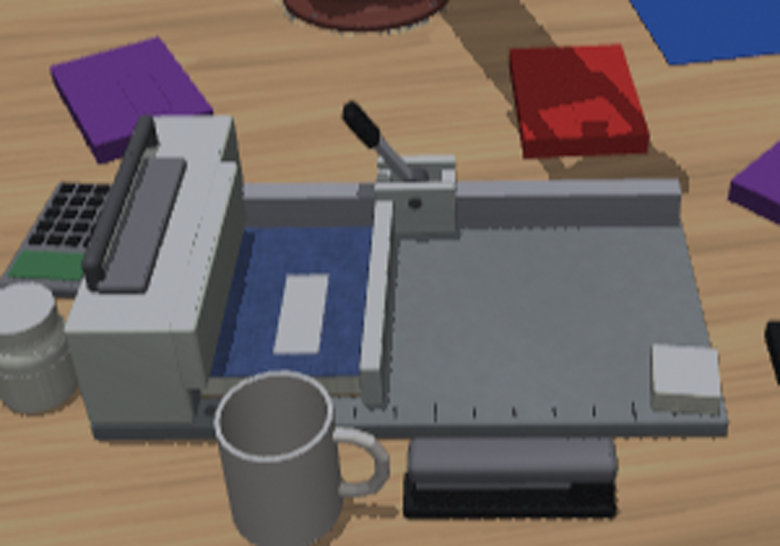

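View pics/top12.png

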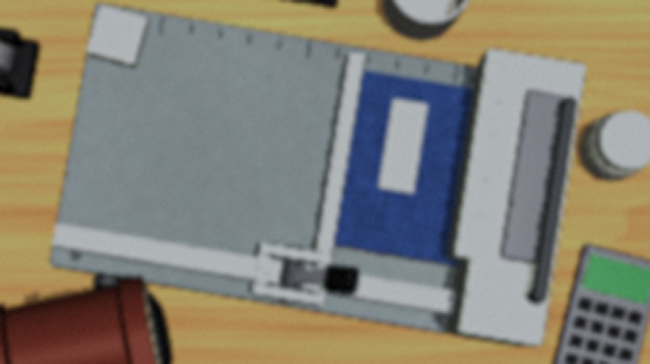

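The lever tip at scene (283,220) matches the fully locked prediction (282,221). I'll take one straight-down close look at the fence/pad seam before handing in.

>>> apply_moves:
  commands:
    - {"linear": [-0.03, 0.03, 0], "delta_rot": [0, 0, 0], "fingers": 255}
    - {"linear": [-0.06, 0.06, 0], "delta_rot": [0, 0, 0], "fingers": 255}
    - {"linear": [-0.09, 0.09, 0], "delta_rot": [0, 0, 0], "fingers": 255}
    - {"linear": [-0.12, 0.12, 0], "delta_rot": [0, 0, 0], "fingers": 255}
    - {"linear": [-0.15, 0.15, 0], "delta_rot": [0, 0, 0], "fingers": 255}
    - {"linear": [-0.18, 0.18, 0], "delta_rot": [0, 0, 0], "fingers": 255}
    - {"linear": [-0.21, 0.21, 0], "delta_rot": [0, 0, 0], "fingers": 255}
    - {"linear": [-0.23, 0.235, 0.02], "delta_rot": [0, 0, 0], "fingers": 255}

```text
time: 21.85
tool_pos: [0.6107, -0.1218, 0.2241]
tool_rot: [0.002, 0.769, 0.639, 0.001]
contact_force: [0.4, -0.5, -0.2]
gripper_width: 0.001
```

```bash
python3 rel.py;python3 - <<'E'
from rel import *
c=cam('wrist')
im=eyes.grab_frame('wrist')[:,:,::-1]
cv2.imwrite('pics/w13.png',im); print(pun(c[2]))
E
```

```text
t 21.85 punch pos [ 0.0342 -0.0844  0.2241] F punch [ 0.47 -0.4  -0.16] rot err [ 0.27  0.13 -0.24]
[ 0.03429256 -0.01670899  0.36669605]
```

View pics/w13.png

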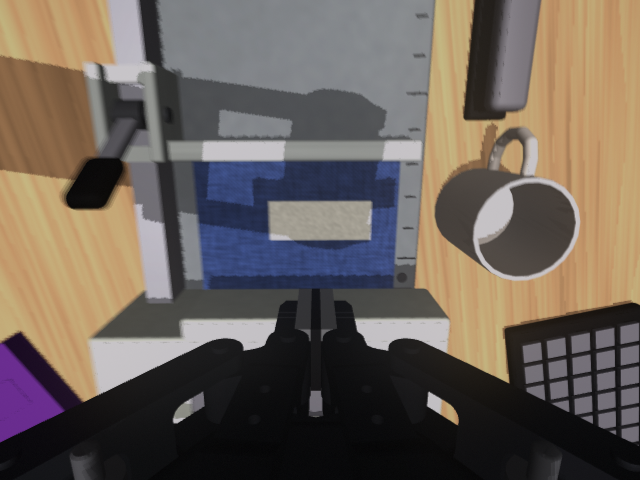

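```bash
python3 -c "
from plant import job_done
print(job_done())"
```

```text
the job is handed in; nothing more can be done
None
```

I freed the fence, slid it so the notepad sits square and home against the stop, and locked the lever again. I handed the job in at about 22 s. No verdict is reported, so what follows rests on my own checks.

**Freeing the lever:** On the first push the lever tip caught under the gripper's knuckle. That put up to about 32 N vertical on the tool at the reading. It also slid the still half-locked fence back to its outer end. I backed off and finished the flip to the free end stop with the pads only.

**Pushing the pad home:** The fence moved at about 4–8 N. I stopped when the force rose from 8 to 14 N with no further movement.

**Locking:** I flipped the lever back until it hit its end stop, at 23 N with no travel. The fence did not visibly move.

**Last checks:**
- **Lever:** the tip was at scene pixel (283, 220), against (282, 221) expected for fully locked.
- **Fence:** its front face measured y ≈ -0.034, where home is -0.035. The camera is good to only about 2 mm.
- **Pad:** the wrist view shows it square, with no visible gap to the fence. A gap under about 1 mm could not be seen.
- **Pad edge disagreement:** the top view put its outer edge at -0.036 and -0.038 at its two ends, about 1–3 mm past the expected -0.035. I took this as measurement error.
- **Other items:** the note block, stapler, mug, calculator and jar look unmoved. The tape dispenser was mostly out of frame in the final views.

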